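# Seat the toothed carousel on the tube rotator

### The arm

A 7-joint arm with a two-finger parallel gripper is mounted at the origin on the work surface. World frame = base frame: x ahead of the robot, y to its left, z up, the work surface at z = 0. Lengths are in m, angles in rad, forces in N, time in s.
With the tool pointing down it reaches from about 0.425 to 0.825 m from the base axis. Payload 3.6 kg.
Tool frame: the origin (TCP) lies on the centre line of the jaws, within the pads' length; the fingertips stand 8 mm ahead of it and the grasp point (between the pads) lies 11 mm behind it; y points along the fingers, z is the direction in which the jaws open and shut, and the axes are right-handed (so a half turn about y gives the same grasp; the last joint's range is limited). The gripper opens to 93 mm and grips with 3 to 60 N. Pads are 15 mm wide; open, the fingers measure 128 mm over their backs; the gripper's body (75 mm by 188 mm) begins 65 mm behind the grasp point.
Start: joints at [-1.173, 0.615, -0.013, 1.423, 0.008, 1.103, -0.04], TCP at [0.267, 0.592, 0.227] pointing down, gripper open.
Joint ranges: [-3.12, 3.12], [-0.3, 2.06], [-1.34, 1.32], [0.26, 2.42], [-1.36, 4.5], [0.01, 1.98], [-2.84, 2.84]. Speed limits (rad/s): [2.79, 2.79, 3.14, 3.14, 3.14, 3.14, 3.14].

### API

Orientations are given as [roll, pitch, yaw] about the fixed x, y, z axes, in that order (R = Rz(yaw) Ry(pitch) Rx(roll)).
In Python, from plant import env, kin, sensors, read_camera, get_calibration, workorder gives the robot as it stands. Calls block until the motion is done:
- env.reach(position, orientation): joint-space move of the TCP to a pose.
- env.move_l(position, ori=None, velocity=0.15, f_stop=None): straight line of the TCP; ori=None keeps the orientation; velocity is the mean speed in m/s. With f_stop (N) it stops when the force on the tool has changed by that much, and returns True; else False.
- env.movej(angles): joint-space move.
- env.move_gripper(opening, force=None): finger opening in m; force is the grip in N (None keeps the last); returns when the fingers have stopped.
- env.pause(seconds).
- kin.inverse_kinematics(position, orientation): joint angles nearest the present ones, or None.
- sensors.get_state(): the state.
- read_camera(name): name is "side" or "top"; returns the picture (420x560x3 uint8, red, green, blue); there is no depth.
- get_calibration(name): a dict with "mtx" (3x3 intrinsics, pixels), "k1" (the pictures are not rectified: a ray, as slopes to the right and down, at radius r is drawn at 1 + k1 r^2 times it, then the intrinsics apply), "R" (3x3) and "t" (3): a world point X has camera coordinates R X + t. Camera axes: x right, y down, z forward; pixel columns grow to the right and rows downward; lengths in m; the calibration is good to about 2 mm. A picture is of the moment at which its call begins. get_calibration takes no time and is no camera call.
A pose or a line that the arm cannot do raises env.IKError and nothing moves.
- workorder.finish_job(): hands the job in, once; it reports no verdict.
The state is a dict: "time": time; "joints": joint angles; "joint_velocities": joint speeds; "tau": joint torques, N m; "ee_pos": TCP position; "tool_rot": TCP orientation; "wrist_force": force on the tool from outside, world axes, zero at the start; "wrist_torque": the same for the moment, N m; "opening": finger opening in m.
Only numpy, scipy, OpenCV 4.12 (cv2) and the standard library are available. Lean on these libraries where they do the work, as an engineer would, in place of code of your own. Each camera call takes 0.05 s, during which the arm holds its last target.

### The job

Fit the large toothed carousel onto the bench tube rotator: pick it up by its handle, lower it over the steel spindle and rock it a little about the spindle until its teeth mesh with the fixed pinion and it sits fully down, level on its seat. Do not drop it, and leave the two other wheels and the black well plate where they are.

Things in the scene. Friction and masses are not known exactly. Their poses are not given: they have to be found in the camera images.
- gear_grip (a point): Handle of the large toothed carousel (loose, grey plastic, 0.16 kg), the point to grasp: a block 56 mm long (its x), 34 mm wide (its y) and 50 mm tall, standing on the middle of an 18 mm thick disc. This point is the handle's middle, on the carousel's axis, 43 mm above the underside, 25 mm above the disc's top. z is up.
- gear: The same carousel, origin at the centre of its underside, same axes: 8 coarse round-tipped teeth, 10 mm wide, 17 mm long, 110 mm across tips. A gap between teeth is centred on its +x axis and every 45 degrees from there. From below, a blind octagonal bore 24 mm wide, 60 mm deep. 68 mm tall in all.
- rotator: Tube rotator drive unit, fixed to the bench: a white box 210 mm (x) by 140 mm (y), 50 mm high, origin under its centre on the bench. The steel spindle stands at x = -41 mm on its top, the grey pinion at x = +41 mm, so its +x axis points from spindle to pinion.
- spindle (a point): On the upright steel spindle's axis at the height of its seat (a 40 mm collar, 56 mm above the bench), where the centre of the carousel's underside ends when fully down; the handle's middle is then 43 mm above this point. Spindle 20 mm thick to 32 mm above this point, then tapering to a 4 mm tip at 48 mm: it centres a carousel up to 10 mm off. Axes as the rotator's.
- pinion (a point): Centre of the fixed pinion's top, 20 mm above the seat: 5 teeth, 76 mm across tips, 82 mm from the spindle axis; it cannot turn. One tooth points at the spindle and engages a gap: the carousel drops when its yaw equals the rotator's within 10 degrees (modulo 45); else it rests on this top, 20 mm too high, and a turn of up to 22 degrees lets it in. Axes as the rotator's.
- plain_mid (a point): Bystander: a grey wheel 110 mm in diameter with a smooth rim and no teeth, same handle as the toothed carousel; this point is the middle of its handle, 43 mm above its underside.
- small_mid (a point): Bystander: a small grey wheel 78 mm in diameter with 16 fine teeth, handle 40 x 24 mm, 58 mm tall in all; this point is the middle of its handle, 38 mm above its underside.
- plate_mid (a point): Bystander: a black well plate 86 x 128 x 16 mm lying on the bench; this point is its centre, 8 mm up.

How it is judged:
At the end, for the whole second after the job is handed in: The toothed carousel is on the spindle (handle within 10 mm of the spindle's axis), fully down with its teeth meshed with the pinion (within 5 mm of its seated height), level within 7 degrees and at rest (horizontal distance between gear_grip and spindle below 0.01 m and z of gear_grip in the frame of spindle below 0.048 m and angle between gear_grip's own z axis and vertical below 0.12 rad and linear speed of gear below 0.02 m/s); the robot touches nothing.
It fails at once if the plain wheel is moved by more than 30 mm (distance of plain_mid from where it was at the start of the episode above 0.03 m).
It fails at once if the small wheel is moved by more than 30 mm (distance of small_mid from where it was at the start of the episode above 0.03 m).
It fails at once if the well plate is moved by more than 30 mm (distance of plate_mid from where it was at the start of the episode above 0.03 m).
It fails at once if the carousel is dropped (falls out of the fingers from more than about 30 mm) (linear speed of gear above 0.75 m/s and contact force between the fingers and gear below 0.1 N).
It also fails if it takes over 42 s, if anything falls off the work surface, if the arm or the gripper's body presses on something with over 40 N, if the wrist force passes 120 N, or if a joint passes its speed limit or range.

## Working session

There is one attempt and no reset: what is moved stays moved. The work goes in short steps, each a Python script; the robot and the scene stay as the last script left them, time stands still between calls to the robot, and variables do not carry over. Pictures are saved under pics/ and viewed, and the job is handed in when it is done.

```bash
ls; mkdir -p pics; python3 - <<'E'
from plant import env,kin,sensors,read_camera,get_calibration
import cv2
for n in("side","top"):
    cv2.imwrite(f"pics/{n}0.png",read_camera(n)[:,:,::-1]); c=get_calibration(n); print(n,c)
s=sensors.get_state();print(s['time'],s['ee_pos'],s['tool_rot'],s['opening'])
E
```

```text
pics
side {'mtx': array([[447.87036637,   0.        , 274.16026386],
       [  0.        , 447.87036637, 208.95710964],
       [  0.        ,   0.        ,   1.        ]]), 'k1': 0.042442211988168874, 'R': array([[ 0.99690032, -0.07747754, -0.01367434],
       [-0.06226614, -0.67073223, -0.73908133],
       [ 0.04809038,  0.73764186, -0.6734774 ]]), 't': array([-0.55146935,  0.09259349,  0.88654853])}
top {'mtx': array([[505.64699973,   0.        , 283.77940998],
       [  0.        , 505.64699973, 212.83645908],
       [  0.        ,   0.        ,   1.        ]]), 'k1': -0.04541329689134296, 'R': array([[ 0.02486875, -0.99941539,  0.02346102],
       [-0.98297157, -0.02872022, -0.18149945],
       [ 0.18206715, -0.01854785, -0.98311115]]), 't': array([-0.03244848,  0.55314723,  1.19400985])}
0.1 [0.26701759 0.59186492 0.22562785] [-1.57306907e+00 -5.19360919e-05 -4.23759602e-01] 0.09281156101134834
```

View pics/side0.png

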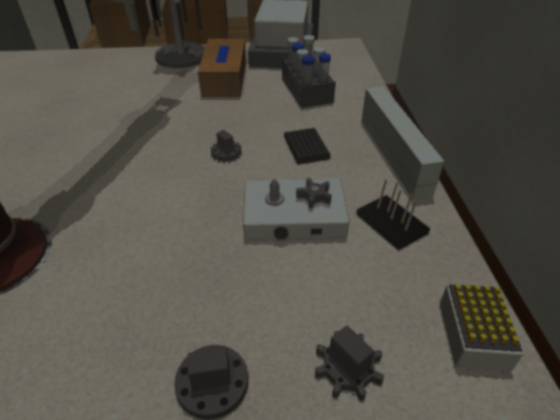

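View pics/top0.png

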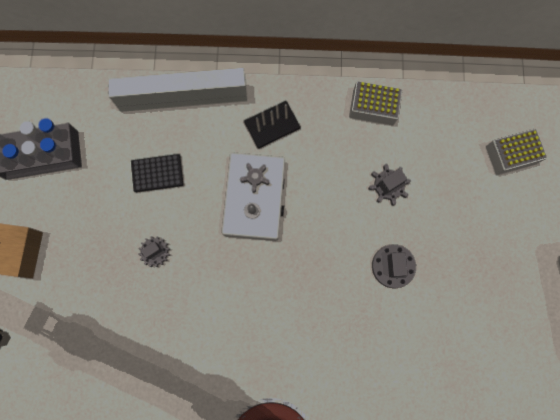

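The toothed carousel is at top (390,184) and side (350,360). The spindle is at top (252,210) and the pinion at (255,177). I'll enlarge these areas to measure them.

```bash
cat > h.py <<'E'
import numpy as np, cv2
from plant import get_calibration
def und(n,px):
    c=get_calibration(n); m=c['mtx']
    # ray drawn at (1+k1 r^2): matches OpenCV distortion
    return cv2.undistortPoints(np.array(px,float).reshape(-1,1,2),m,np.array([c['k1'],0,0,0.])).reshape(-1,2),c
def plane(n,px,z):
    u,c=und(n,px); o=-c['R'].T@c['t']; d=np.c_[u,np.ones(len(u))]@c['R']
    return o+d*((z-o[2])/d[:,2])[:,None]
def tri(pa,pb):
    A=[];b=[]
    for n,p in(('side',pa),('top',pb)):
        u,c=und(n,[p]); o=-c['R'].T@c['t']; d=np.r_[u[0],1]@c['R']; d/=np.linalg.norm(d)
        P=np.eye(3)-np.outer(d,d);A.append(P);b.append(P@o)
    x,r,_,_=np.linalg.lstsq(np.vstack(A),np.hstack(b),rcond=None); return x,np.sqrt(r)
def proj(n,X):
    c=get_calibration(n); return cv2.projectPoints(np.array(X,float).reshape(-1,1,3),cv2.Rodrigues(c['R'])[0],c['t'],c['mtx'],np.array([c['k1'],0,0,0.]))[0].reshape(-1,2)
def crop(img,x,y,w,h,k,gain=2.2):
    return cv2.resize(cv2.convertScaleAbs(img[y:y+h,x:x+w],alpha=gain),None,fx=k,fy=k,interpolation=cv2.INTER_CUBIC)
E
python3 - <<'E'
from h import *
t=cv2.imread('pics/top0.png');s=cv2.imread('pics/side0.png')
a=np.hstack([crop(t,360,155,60,60,6,2.5),crop(t,218,148,73,60,6,1.3)]);
b=np.hstack([crop(s,310,320,80,80,5,2.5),crop(s,240,170,80,80,5,1.3)])
cv2.imwrite('pics/c1.png',a);cv2.imwrite('pics/c2.png',b);print(a.shape,b.shape)
E
```

```text
(360, 798, 3) (400, 800, 3)
```

View pics/c1.png

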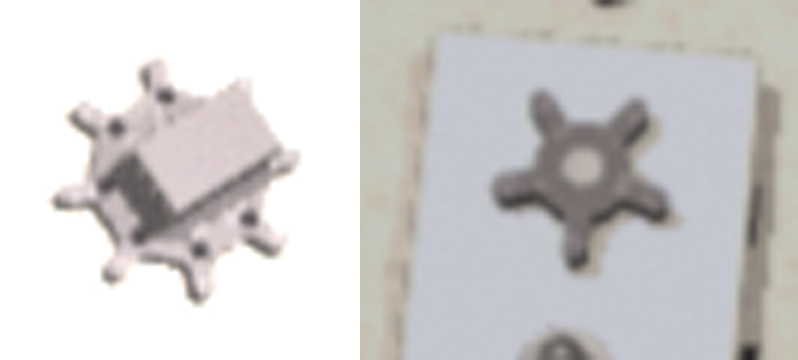

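View pics/c2.png

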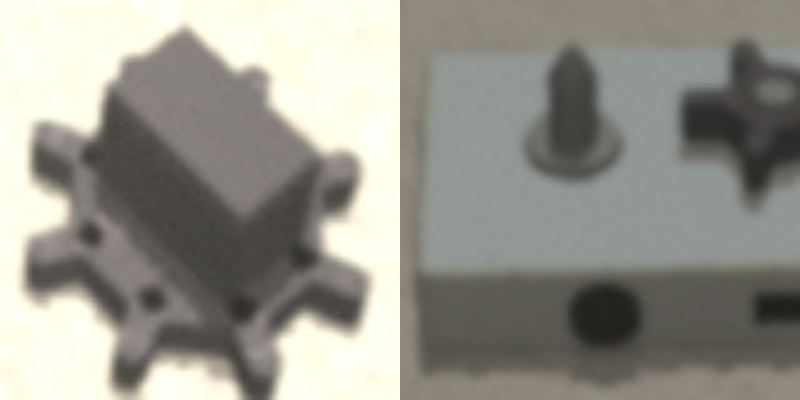

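```bash
python3 - <<'E'
from h import *
hs=np.array([(185,28),(318,160),(243,220),(108,88)])/5+[310,320]-.4
ht=np.array([(133,152),(240,82),(280,150),(178,212)])/6+[360,155]-.42
for n,p in(('side',hs),('top',ht)):
    q=plane(n,p,.068); print(n,q.mean(0),'sides',[np.round(np.linalg.norm(q[i]-q[(i+1)%4]),4) for i in range(4)],
     [np.round(np.degrees(np.arctan2(*(q[(i+1)%4]-q[i])[[1,0]]))%90,1) for i in range(4)])
for n,f in(('top','pics/top0.png'),('side','pics/side0.png')):
    im=cv2.imread(f);hsv=cv2.cvtColor(im,cv2.COLOR_BGR2HSV)
    x0,y0,x1,y1=(215,145,295,245) if n=='top' else (235,170,355,250)
    print(n,'lit top sample',hsv[195,235] if n=='top' else hsv[200,255], 'bench',hsv[200,210] if n=='top' else hsv[260,255])
    pin=(np.array([[(583-360)/6+218,165/6+148]])if n=='top' else np.array([[240+375/5,170+92/5]]))-.4
    print('pinion',plane(n,pin,.076))
    tip=np.array([[252,207]]) if n=='top' else np.array([[240+172/5,170+45/5]])-.4
    print('tip',plane(n,tip,.104))
s=cv2.imread('pics/top0.png')
a=np.hstack([crop(s,215,145,80,100,5,1.2),crop(s,235,192,40,50,10,1.2)[:500]]);cv2.imwrite('pics/c3.png',a)
E
```

```text
side [ 0.64558291 -0.29077615  0.068     ] sides [np.float64(0.0546), np.float64(0.0303), np.float64(0.0538), np.float64(0.0324)] [np.float64(32.4), np.float64(32.9), np.float64(34.5), np.float64(34.4)]
top [ 0.64289936 -0.28862368  0.068     ] sides [np.float64(0.0549), np.float64(0.0328), np.float64(0.051), np.float64(0.0309)] [np.float64(34.8), np.float64(29.5), np.float64(32.8), np.float64(36.5)]
top lit top sample [117  14 160] bench [ 33  17 152]
pinion [[0.64085215 0.05619026 0.076     ]]
tip [[0.55580773 0.05876984 0.104     ]]
side lit top sample [ 72  11 118] bench [ 18  31 106]
pinion [[0.64105502 0.05818816 0.076     ]]
tip [[0.55905857 0.06133522 0.104     ]]
```

View pics/c3.png

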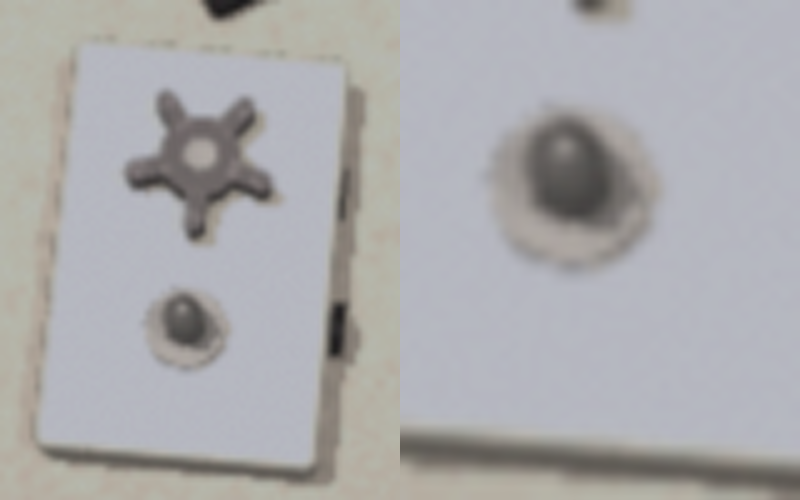

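```bash
python3 - <<'E'
from h import *
c=np.array([(80,42),(347,65),(313,466),(38,445)])/5+[215,145]-.4
q=plane('top',c,.05);print(q.mean(0),[np.round(np.linalg.norm(q[i]-q[(i+1)%4]),4) for i in range(4)],[np.round((np.degrees(np.arctan2(*(q[(i+1)%4]-q[i])[[1,0]]))+45)%90-45,1) for i in range(4)])
print(plane('top',[[235+17.5-.45,192+18.7-.45]],.056), plane('side',[[240+174/5-.4,170+140/5-.4]],.056))
m=(q.mean(0));
E
```

```text
[0.59703605 0.05850154 0.05      ] [np.float64(0.1348), np.float64(0.2041), np.float64(0.1346), np.float64(0.2053)] [np.float64(-3.3), np.float64(-3.2), np.float64(-2.8), np.float64(-3.2)]
[[0.55707094 0.06053192 0.056     ]] [[0.5590469  0.05920169 0.056     ]]
```

```bash
python3 - <<'E'
from h import *
from plant import env,kin,sensors,read_camera
for d in(-56.4,123.6):
  print(d,kin.inverse_kinematics([.644,-.290,.13],[-np.pi/2,0,np.radians(d)]),kin.inverse_kinematics([.5575,.06,.18],[-np.pi/2,0,np.radians(d+8.3)]))
E
```

```text
-56.4 [ 0.21717526  0.81637026  0.34566345  1.35319561 -0.29355535  1.02213795
  1.20178631] [-0.27047289  0.5318899   0.19087539  1.75188452 -0.12624912  0.86973491
  0.70752666]
123.6 [-0.08890525  1.04905518  1.131133    1.36498075 -0.94808178  1.30843329
 -1.48311475] [-0.77442438  0.7841528   1.1335965   1.76684788 -0.78823736  1.12496815
 -1.7882087 ]
```

```bash
python3 - <<'E'
from h import *
from plant import env,kin,sensors,read_camera
o=[-np.pi/2,0,np.radians(-56.4)]
env.reach([.644,-.290,.13],o)
cv2.imwrite('pics/s1.png',read_camera('side')[:,:,::-1])
print(env.move_l([.644,-.290,.034],o,velocity=.1,f_stop=8))
s=sensors.get_state();print(s['time'],s['ee_pos'],s['wrist_force'])
cv2.imwrite('pics/s2.png',crop(read_camera('side')[:,:,::-1],240,210,200,200,3,1.8))
E
```

```text
False
4.625 [ 0.6446048  -0.29042719  0.03489573] [-1.21371412  0.47461507  0.14868623]
```

View pics/s2.png

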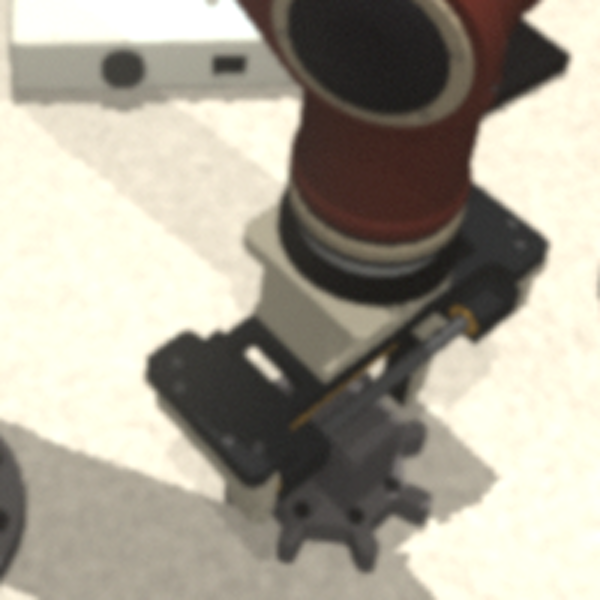

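The jaws straddle the handle, around crop (360,450). I'll grip and lift now.

```bash
python3 - <<'E'
from h import *
from plant import env,kin,sensors,read_camera
env.move_gripper(0.02,force=35)
s=sensors.get_state();print(s['time'],s['opening'],s['wrist_force'])
p=s['ee_pos'];env.move_l([p[0],p[1],.20],velocity=.12)
s=sensors.get_state();print(s['time'],s['ee_pos'],s['opening'],s['wrist_force'])
env.reach([.5575,.06,.19],[-np.pi/2,0,np.radians(-48.1)])
s=sensors.get_state();print(s['time'],s['ee_pos'],np.degrees(s['tool_rot']),s['opening'],s['wrist_force'])
im=read_camera('side')[:,:,::-1];cv2.imwrite('pics/s3f.png',im)
it=read_camera('top')[:,:,::-1];cv2.imwrite('pics/t3f.png',it)
cv2.imwrite('pics/s3.png',np.hstack([crop(im,200,80,180,180,2,1.8),crop(it,180,120,180,180,2,1.5)]))
E
```

```text
5.625 0.0339344777831379 [ 0.0875815   0.89618398 -0.48915812]
7.1583 [ 0.64375937 -0.28951153  0.19887759] 0.033828717042619035 [ 0.67719191  0.05168295 -1.93462093]
8.5083 [0.55840061 0.05801488 0.19029779] [-89.99261499  -0.11543933 -48.2587038 ] 0.0337723397133621 [ 0.22102294 -0.67284537 -1.80246569]
```

View pics/s3.png

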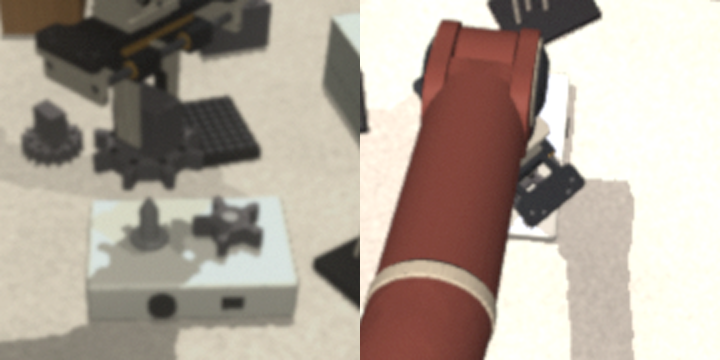

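The carousel is held level above the spindle. I'll lower it under force watch.

```bash
python3 - <<'E'
from h import *
from plant import env,kin,sensors,read_camera
o=[-np.pi/2,0,np.radians(-48.1)]
def st(l):
    s=sensors.get_state();print(l,round(s['time'],2),s['ee_pos'].round(4) if hasattr(s['ee_pos'],'round') else s['ee_pos'],np.degrees(s['tool_rot']).round(1),np.round(s['wrist_force'],1),np.round(s['wrist_torque'],2))
print(env.move_l([.5575,.06,.118],o,velocity=.05,f_stop=15));st('a')
if sensors.get_state()['ee_pos'][2]<.122:
    print(env.move_l([.5575,.06,.090],o,velocity=.04,f_stop=12));st('b')
im=read_camera('side')[:,:,::-1];cv2.imwrite('pics/s4.png',crop(im,200,80,180,180,3,1.8))
E
```

```text
False
a 10.2 [0.5577 0.0601 0.1183] [-90.   -0.  -48.1] [-0.4  0.4 -1.4] [-0.01 -0.05 -0.05]
False
b 11.05 [0.5575 0.0602 0.0899] [-90.    0.  -48.1] [ 1.1  0.2 -1.1] [ 0.19 -0.08  0.  ]
```

View pics/s4.png

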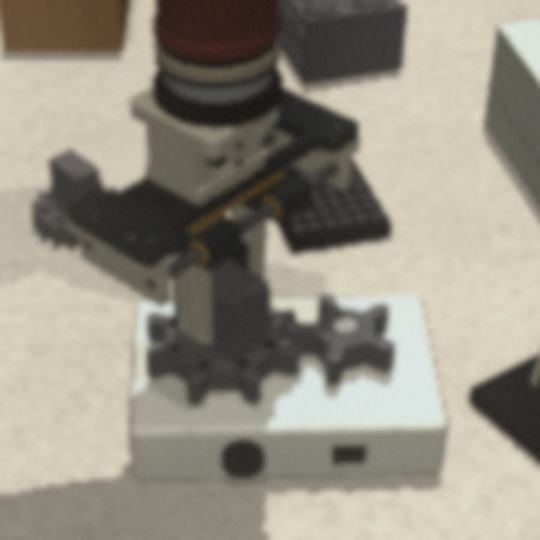

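It dropped straight in: the disc is below the pinion top and there is almost no force on the tool. I'll press lightly to confirm it's seated, then release.

```bash
python3 - <<'E'
from h import *
from plant import env,kin,sensors,read_camera
o=[-np.pi/2,0,np.radians(-48.1)]
print(env.move_l([.5575,.06,.084],o,velocity=.01,f_stop=6))
s=sensors.get_state();p=s['ee_pos'];print(s['time'],p,s['wrist_force'],s['opening'])
env.move_gripper(0.07);env.pause(.2)
env.move_l([p[0],p[1],.22],o,velocity=.12)
q=s['joints'].copy() if hasattr(s['joints'],'copy') else list(s['joints'])
env.reach([.45,-.25,.3],o)
im=read_camera('side')[:,:,::-1];it=read_camera('top')[:,:,::-1]
cv2.imwrite('pics/s5f.png',im);cv2.imwrite('pics/t5f.png',it)
cv2.imwrite('pics/s5.png',np.hstack([crop(im,235,150,120,100,3,1.8),crop(it,215,145,80,100,3,1.5)]))
s=sensors.get_state();print(s['time'],s['ee_pos'],s['wrist_force'])
E
```

```text
True
11.3417 [0.55752976 0.06025134 0.08987067] [-1.22974482  0.5002647   3.99952315] 0.03394101909158346
14.9333 [ 0.45101987 -0.24814462  0.29936155] [0.11110009 0.19084017 0.80276015]
```

View pics/s5.png

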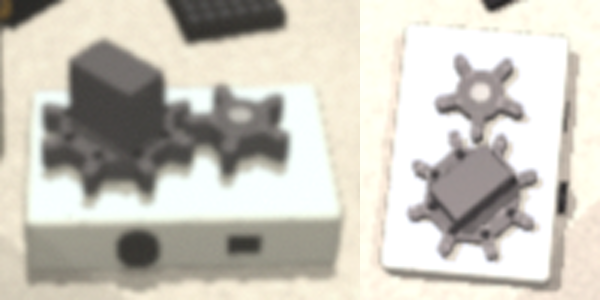

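View pics/t5f.png

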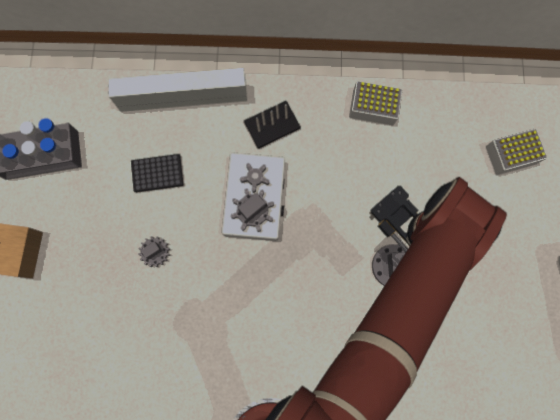

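The carousel sits on the spindle with a pinion tooth in its gap, and the bystanders are where they were. As a height check, I'll triangulate the centre of the handle top, which should be at z = 0.124 if seated or 0.144 if not.

```bash
python3 - <<'E'
from h import *
im=cv2.imread('pics/s5f.png');it=cv2.imread('pics/t5f.png')
cv2.imwrite('pics/c6.png',np.hstack([crop(im,250,155,50,50,8,2.2),crop(it,228,185,50,50,8,1.8)]))
E
```

```text
(no output)
```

View pics/c6.png

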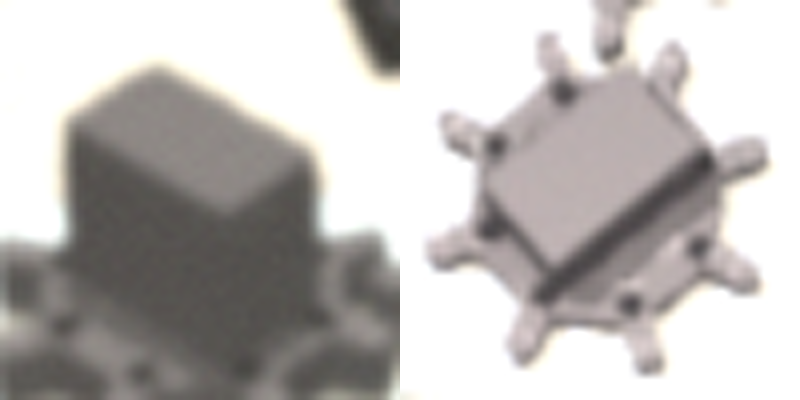

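```bash
python3 - <<'E'
from h import *
S=np.array([(158,68),(312,158),(230,213),(70,122)])/8+[250,155]-.44
T=np.array([(487,182),(635,75),(710,155),(557,268)])/8+[-50,0]+[228,185]-.44
# match: side order = far-left..; use centres
print(tri(S.mean(0),T.mean(0)))
for n,p in(('side',S),('top',T)):
  for z in(.124,.144): 
    q=plane(n,p,z);print(n,z,q.mean(0).round(4),[round(np.linalg.norm(q[i]-q[(i+1)%4]),4) for i in range(4)])
E
```

```text
(array([0.55668562, 0.05768561, 0.12265811]), array([0.00235885]))
side 0.124 [0.5581 0.0569 0.124 ] [np.float64(0.0527), np.float64(0.0288), np.float64(0.0531), np.float64(0.0305)]
side 0.144 [0.5564 0.031  0.144 ] [np.float64(0.0507), np.float64(0.0278), np.float64(0.0511), np.float64(0.0293)]
top 0.124 [0.5548 0.0574 0.124 ] [np.float64(0.0532), np.float64(0.0323), np.float64(0.0552), np.float64(0.0325)]
top 0.144 [0.5508 0.0565 0.144 ] [np.float64(0.0522), np.float64(0.0317), np.float64(0.0542), np.float64(0.032)]
```

The handle top is at z = 0.123 m, so the carousel is seated and centred within about 3 mm. Handing in.

```bash
python3 - <<'E'
from plant import workorder
workorder.finish_job()
E
```

```text
the job is handed in; nothing more can be done
```

The large toothed carousel is on the spindle, meshed with the pinion and fully down. I handed the job in at about 15 s of the 42 s allowed; the hand-in gives no verdict.

- **How it went:** I gripped the handle across its 34 mm width at 35 N and turned the carousel about 8° on the way, to match the rotator's yaw of about -3°. It dropped straight in, so no rocking was needed. A light press met the seat at the expected height. I then released it and moved the arm clear.
- **Height:** the two views put the handle top at z = 0.123 m. Fully down should be 0.124 m, and resting on the pinion would be 0.144 m.
- **Centring and level:** the handle is within about 3 mm of the spindle axis. It looked level in the pictures, though I did not measure the tilt.
- **Bystanders:** the small wheel and well plate look unmoved in the last top picture. The arm partly hid the plain wheel there, but the part I could see was in its original place.
- **Disagreement:** the two cameras disagreed by about 2–3 mm on positions, which is roughly the calibration's accuracy. No check failed.

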